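Lock the griddle plate and hold the surface probe on its ring mark

TASK

Push the griddle plate fully home into its base, drop the steel lock pin fully home through the holes of the plate's tongue and the base's lug, and let go of it. Then lift the surface thermometer from its wooden rest and hold it upright with its foot wholly inside the ring mark on the plate (not the square or cross), pressing gently until the spring-loaded foot is about half-way in. Finish while still holding it pressed there, and leave the salt shaker, garlic and teaspoon where they are.

Things in the scene. Friction and masses are not known exactly. Their poses are not given: they have to be found in the camera images.
- griddle: fixed grey base of a tabletop griddle, 220 (x) x 240 (y) x 40 mm high, side rails to 58 mm; origin on the worktop under its centre, z up, front towards its own -x (yaw up to 0.3 rad). A lug 60 mm wide (y) projects from the middle of the front, x = -108 to -160 mm, 22 to 40 mm high. A black control knob on the front at y = +78 mm reaches x = -128 mm, below 40 mm
- griddle_plate (a joint): slide of the dark steel plate along the base's -x, m: 0 = fully home (hard stop), grows as it comes out, at most 0.05; starts 0.02 to 0.035; friction 3 N. Plate 220 x 222 mm, underside 42, top 56 mm above the worktop, ribs 4 mm high at its sides and 10 mm at its back. Its flat tongue, 56 mm wide (y), projects in front over the base's lug, their front faces flush at 0
- tongue_front (a point): middle of the upper front edge of the plate's tongue, moves with the plate, 56 mm above the worktop; axes as the griddle's: pushing this flat front face along +x slides the plate home
- lock_hole (a point): on the axis of the vertical hole in the base's lug, at the height of the tongue's top (56 mm above the worktop), fixed to the base; axes as the griddle's, z up. The lug's hole and the tongue's hole are both 12 mm wide, right through, with 2 mm chamfers; the tongue's hole is on this point when the plate is home
- ring_spot (a point): centre of the ring mark on the plate's top (56 mm above the worktop), moves with the plate; axes as the griddle's. The ring is an inlaid steel line, 28 mm across inside, 3 mm wide; 110 mm to its right (-y) is a square mark and behind, between them, a cross, of the same steel and size. Marks stand 1 mm proud and cannot be felt
- pin_rest: fixed light wooden block, 60 x 60 x 52 mm high, with a vertical hole in the middle in which the pin stands; origin on the worktop under its centre. It stands at the left of the griddle; it and the probe's rest may have changed places (one nearer the robot, one farther)
- pin: loose steel lock pin standing upright in its rest, about 60 g; origin at its lower end, z up towards its head. Shank 10 mm across, 44 mm long, the lowest 4 mm tapered; a collar 24 mm across from 44 to 48 mm; a square grip 16 x 16 mm (sides along its x and y) from 48 to 88 mm above the origin. Fully home, its collar lies on the tongue
- pin_collar (a point): centre of the underside of the pin's collar, 44 mm above its lower end
- probe_rest: fixed light wooden block, 60 x 60 x 52 mm high, with a vertical hole in the middle in which the thermometer stands; origin on the worktop under its centre
- probe: loose surface thermometer standing upright in its rest, foot down, about 110 g; origin at the middle of the foot's lower face with the spring out, z up. Steel sleeve 13 mm across from 20 to 45 mm above the origin, square guard 36 x 36 mm from 45 to 51 mm (rests on the block), grey handle 26 (x) x 24 (y) mm from 51 to 131 mm with a small dark display on its -x side
- probe_foot (a joint): travel of the thermometer's spring-loaded foot into its sleeve, in m: 0 out (unloaded), 0.012 fully in (stop). Pressing takes about 0.8 N to begin, 3.2 N at 0.006 and 5.6 N at 0.012
- probe_tip (a point): centre of the lower face of the thermometer's foot (a flat disc 12 mm across); moves with the foot
- salt: glass salt shaker, 44 mm across, 90 mm high; origin under its centre; leave alone
- garlic: garlic bulb, 60 mm across, 58 mm high, beyond the rests at the left edge; origin under its centre; leave alone
- teaspoon: teaspoon, 132 x 26 x 11 mm, lying near the front edge; origin under its centre; leave alone
Mind the look-alikes: they are no part of the job. What is shaped like the probe but blue, red or yellow is not meant.

How it is judged:
On the way, in this order (a step that is already met when the one before it is completed fails the run):
1. the plate is pushed fully home (within 2.5 mm) (value of joint griddle_plate below 0.0025 m), for 0.2 s.
2. the pin stands fully home through tongue and lug, let go (value of joint griddle_plate below 0.0035 m and distance between pin_collar and lock_hole below 0.004 m and angle between pin's own z axis and vertical below 0.1 rad and contact force between the fingers and pin below 0.1 N), for 0.2 s.
At the end, for the whole second after the job is handed in: Plate home (3.5 mm); pin untouched in both holes, upright (0.1 rad), collar within 4 mm of its seat. The gripper holds the thermometer (over 2 N), still, upright (0.1 rad), foot centred within 7.5 mm on the ring, pressed in 2.5 to 10 mm with 1 to 7 N (all of step 2 and contact force between the fingers and probe above 2 N and horizontal distance between probe_tip and ring_spot below 0.0075 m and angle between probe's own z axis and vertical below 0.1 rad and value of joint probe_foot between 0.0025 and 0.01 m and contact force between probe and griddle between 1 and 7 N and linear speed of probe below 0.02 m/s); the arm keeps its last pose, push and grip.
It fails at once if the thermometer is pressed or knocked hard against the griddle (over 15 N) (contact force between probe and griddle above 15 N).
It fails at once if a bystander is moved by more than 30 mm (distance of any of salt, garlic, teaspoon from where it was at the start of the episode above 0.03 m).
It also fails if it takes over 72 s, if anything falls off the work surface, if the arm or the gripper's body presses on something with over 40 N, if the wrist force passes 120 N, or if a joint passes its speed limit or range.

ROBOT

A 6-joint arm with a two-finger parallel gripper is mounted at the origin on a cart in front of the work surface, level with it; the furniture and walls round the work are solid. World frame = base frame: x ahead of the robot, y to its left, z up, the work surface at z = 0. Lengths are in m, angles in rad, forces in N, time in s.
With the tool pointing down it reaches from about 0.325 to 0.9 m from the base axis. Payload 6.1 kg.
Tool frame: the origin (TCP) lies midway between the tips of the shut fingers; the grasp point (between the pads) lies 19 mm behind it; z points along the fingers, y is the line along which they close (so a half turn about z gives the same grasp; the last joint's range is limited). The gripper opens to 85 mm and grips with 20 to 120 N. Pads are 22 mm wide; open, the fingers measure 114 mm over their backs; the gripper's body (76 mm by 85 mm) begins 54 mm behind the grasp point. The pads swing forward as they close: fully open they stand 13 mm farther back than shut.
Start: joints at [1.039, 0.22, 1.526, -0, 1.395, -0.126], TCP at [0.247, 0.574, 0.231] pointing down, gripper open.
Joint ranges: [-2.98, 2.98], [-0.91, 2.08], [0.09, 2.57], [-1.24, 4.39], [0.2, 2.65], [-2.68, 2.68]. Speed limits (rad/s): [2.57, 2.57, 3.01, 3.14, 3.14, 3.14].

INTERFACE

Orientations are given as a unit quaternion [w, x, y, z].
In Python, from plant import sense, read_camera, camera_params, sign_off, look_for, masks_of, pinpoint gives the robot as it stands.
- The arm moves only by the tool servo_tool, never from a script. Its argument "commands" is one flat list of numbers, 7 for each row, row after row: the opening, from -1 (shut) to 1 (fully open), then the shift along the tool's x, y, z scaled (see below), then the turn, a rotation vector about the tool's x, y, z scaled (see below). In form: [jaw, x, y, z, rx, ry, rz, jaw, x, y, z, rx, ry, rz, ...]. A call has 1 to 5 rows; each row shifts and turns the commanded pose from where the row before left it, along the tool's axes as they then stand; what a row does not reach is not made up. The controller multiplies each number of a shift by 0.05 m and each number of a turn by 0.12 rad. A row lasts 1/10 s, in which the tool goes at most 50 mm and 8.59 degrees, less where a joint would pass 70% of its speed; a pose out of reach is approached as far as the arm can. A call with a number of a shift or a turn outside -1 to 1 is refused whole. A call with a gripper value outside its range is refused whole. The fingers move at their own pace and stop on an object; "squeeze" is the grip in N (left out, the last holds). Time passes only in rows, so rows that do not move let the fingers close. It gives the time, the measured TCP pose, the force, the opening and the grip force at its end, in the units of the state.
- sense(): the state, without advancing time (a new reading comes with each control period).
- read_camera(name): name is "scene" or "side" or "wrist"; returns the picture (384x512x3 uint8, red, green, blue); there is no depth.
- camera_params(name): a dict with "vertical_fov" (degrees; the focal length in pixels is half the picture's height over the tangent of half this angle, whatever the lens; pixels are square), "cx", "cy" (the principal point, pixels), "k1" (the pictures are not rectified: a ray, as slopes to the right and down, at radius r is drawn at 1 + k1 r^2 times it, then the intrinsics apply), "rvec" (rotation vector, rad) and "tvec" (3), from world to camera coordinates, as OpenCV has them. Camera axes: x right, y down, z forward; pixel columns grow to the right and rows downward; lengths in m; the calibration is good to about 2 mm. A picture is of the moment at which its call begins: read the wrist's pose just before it. camera_params takes no time and is no camera call; for the wrist camera it gives the pose at the moment of the call.
- sign_off(): hands the job in; it is judged then, once.
Trained networks look in the newest picture that a camera, given by its name, has taken for a name from the list of things; names that differ only in an ending like _2 or _b are one class to them, and where a whole thing is asked for, a point or a joint stands for the part that bears it (a point fixed in the world has none). Each returns a list of dicts, best first, with "confidence" (0 to 1); they miss things now and then, are a little off and sometimes report something else, mostly with a low value. They report only what shows in the picture. A call takes as long as a camera call. They do not tell look-alikes from the thing itself.
- look_for(target, camera): "extent" ([centre column, centre row, width, height] in pixels, round what is visible of it).
- masks_of(target, camera): "pixels" (384x512 bool, what is visible of it) and "extent" ([centre column, centre row, width, height] in pixels, round what is visible of it).
- pinpoint(target, camera): "uv" ([column, row] in pixels: a listed point, or the origin of a listed thing).
The state is a dict: "t": time; "joint_positions": joint angles; "qd": joint speeds; "tau": joint torques, N m; "tool_pos": TCP position; "ee_rot": TCP orientation; "wrist_force": force on the tool from outside, world axes, zero at the start; "torque": the same for the moment, N m; "opening": finger opening in m; "finger_force": force on a finger pad.
Only numpy, scipy, OpenCV 4.12 (cv2) and the standard library are available. Lean on these libraries where they do the work, as an engineer would, in place of code of your own. Each camera call takes 0.05 s, during which the arm holds its last target. There are 200 camera calls.

## Working session

There is one attempt and no reset: what is moved stays moved. The work goes in short steps, Python scripts to look and compute and a tool call to move; the robot and the scene stay as the last step left them, time stands still between calls to the robot, and variables do not carry over. Pictures are saved under pics/ and viewed, at most 10 in all, crops included, and the job is handed in when it is done.

Besides the shell and the picture viewer there is one more tool, called by a JSON object that holds its "name" and its "arguments", one argument or row to a line. servo_tool: Moves the arm, as the interface text tells. Shifts and turns lie within -1 to 1; 1 stands for 0.05 m of shift or 0.12 rad of turn. Its arguments: {"type":"object","properties":{"commands":{"type":"array","items":{"type":"number","minimum":-1,"maximum":1}},"squeeze":{"type":"number"}},"required":["commands"]}

```bash
ls; mkdir -p pics; cat > h.py <<'E'
import numpy as np, cv2
from plant import *
from scipy.spatial.transform import Rotation as R
def cam(n):
    p=camera_params(n); f=192/np.tan(np.radians(p["vertical_fov"])/2)
    return f,p["cx"],p["cy"],p["k1"],R.from_rotvec(p["rvec"]).as_matrix(),np.array(p["tvec"])
def ray(c,uv):
    f,cx,cy,k1,M,t=c
    d=np.array([(uv[0]-cx)/f,(uv[1]-cy)/f]); s=d.copy()
    for _ in range(30): s=d/(1+k1*(s@s))
    return -M.T@t, M.T@np.array([s[0],s[1],1.])
def onz(c,uv,z):
    o,d=ray(c,uv); return o+d*(z-o[2])/d[2]
def proj(c,P):
    f,cx,cy,k1,M,t=c; q=M@np.array(P)+t; s=q[:2]/q[2]; s=s*(1+k1*(s@s)); return s*f+[cx,cy]
E
python3 - <<'E'
from h import *
s=sense(); print({k:np.round(v,3).tolist() for k,v in s.items()})
cs={n:cam(n) for n in("scene","side","wrist")}
ims={n:read_camera(n) for n in cs}
for n in ims: cv2.imwrite(f"pics/{n}0.png",ims[n][...,::-1])
Z=dict(griddle=0,tongue_front=.056,lock_hole=.056,ring_spot=.056,pin_rest=0,pin=.0,pin_collar=.052,probe_rest=0,probe=0.007,salt=0,garlic=0,teaspoon=0)
for n in("scene","side"):
  print(n,"at",-cs[n][4].T@cs[n][5])
  for k,z in Z.items():
    for r in pinpoint(k,n)[:3]:
        print(n,k,round(r["confidence"],2),np.round(r["uv"],1),np.round(onz(cs[n],r["uv"],z),3))
E
```

```text
pics
{'t': 0.0, 'joint_positions': [1.039, 0.221, 1.528, -0.0, 1.395, -0.126], 'qd': [0.0, 0.001, 0.0, -0.0, -0.001, -0.0], 'tau': [0.0, -49.688, -38.941, -0.0, 0.011, -0.0], 'tool_pos': [0.246, 0.574, 0.23], 'ee_rot': [-0.0, 0.201, 0.979, -0.001], 'wrist_force': [0.071, 0.542, 0.414], 'torque': [0.022, 0.015, 0.023], 'finger_force': 0.0, 'opening': 0.086}
scene at [-0.17894657 -0.51522722  0.77909198]
scene griddle 0.95 [296.7 202.1] [ 0.632 -0.035  0.   ]
scene griddle 0.43 [223.9 164.4] [0.637 0.309 0.   ]
scene griddle 0.15 [222.  165.5] [0.627 0.309 0.   ]
scene tongue_front 0.7 [257.2 207.9] [0.472 0.007 0.056]
scene tongue_front 0.19 [188.6 177.8] [0.441 0.285 0.056]
scene lock_hole 0.76 [267.  201.6] [0.515 0.003 0.056]
scene pin_rest 0.62 [185.  189.4] [0.434 0.305 0.   ]
scene pin 0.66 [185.4 185.7] [0.449 0.32  0.   ]
scene pin_collar 0.38 [186.  175.8] [0.446 0.305 0.052]
scene probe_rest 0.51 [224.5 165.5] [0.633 0.302 0.   ]
scene probe_rest 0.39 [277.5 183.5] [0.673 0.077 0.   ]
scene probe 0.63 [232.7 184.1] [0.559 0.191 0.007]
scene probe 0.55 [221.4 162.8] [0.631 0.
[... 462 characters left out ...]
465 0.036 0.056]
side lock_hole 0.59 [259.9 188.4] [ 0.542 -0.036  0.056]
side lock_hole 0.33 [179.7 238.2] [0.549 0.4   0.056]
side ring_spot 0.89 [232.4 194.6] [0.597 0.057 0.056]
side ring_spot 0.61 [177.1 238.9] [0.553 0.406 0.056]
side pin_rest 0.86 [232.4 249.5] [0.444 0.303 0.   ]
side pin_collar 0.68 [227.9 237.1] [0.439 0.329 0.052]
side probe_rest 0.76 [178.3 238.7] [0.627 0.318 0.   ]
side probe 0.93 [140.3 251.1] [0.665 0.439 0.007]
side probe 0.7 [182. 236.] [0.619 0.309 0.007]
side probe 0.56 [212.3 241.3] [0.517 0.297 0.007]
side salt 0.7 [311.  186.9] [ 0.445 -0.269  0.   ]
side garlic 0.58 [186.2 255.5] [0.541 0.39  0.   ]
side teaspoon 0.61 [283.1 238.9] [0.345 0.18  0.   ]
```

```bash
python3 - <<'E'
import cv2,numpy as np
a=cv2.imread("pics/scene0.png");b=cv2.imread("pics/side0.png");
A=cv2.resize(a[110:300,130:400],None,fx=2.9,fy=2.9,interpolation=2)
B=cv2.resize(b[150:340,90:360],None,fx=2.9,fy=2.9,interpolation=2)
cv2.imwrite("pics/A.png",A);cv2.imwrite("pics/B.png",B)
E
```

```text
(no output)
```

View pics/A.png

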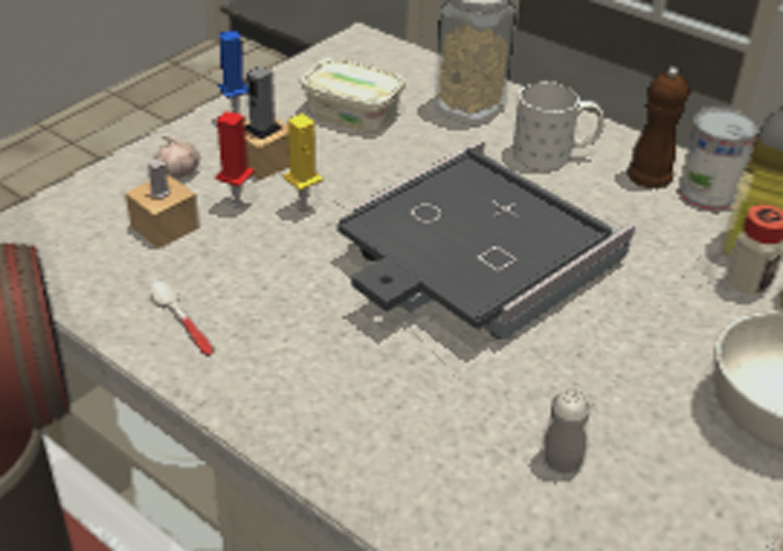

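View pics/B.png

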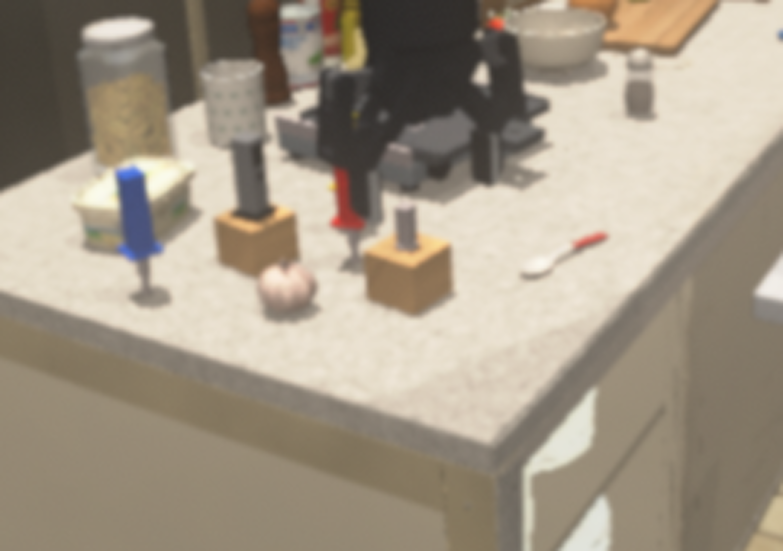

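View pics/wrist0.png

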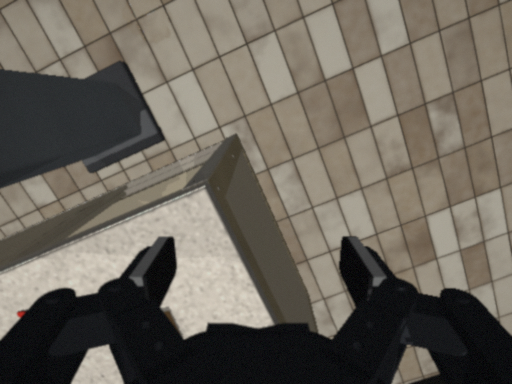

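Scene view: grey probe stands in the far block (~crop 262,100), the pin in the near block (~163,200). The red, yellow and blue copies stand free. The ring is at crop (427,212), the square at (497,258), the cross at (504,208) and the tongue hole at (385,280). Side view agrees on the rests; the wrist view shows only the floor and the table corner.

```bash
python3 - <<'E'
from h import *
c=cam("scene")
f=lambda u,v:(130+u/2.9,110+v/2.9)
P={k:onz(c,f(*p),z)[:2] for k,p,z in [("ring",(427,212),.056),("sq",(497,258),.056),("cross",(504,208),.056),("hole",(385,280),.056),("tfL",(354,285),.056),("tfR",(388,303),.056)]}
for k in P: print(k,P[k].round(4))
d=P["ring"]-P["sq"]; print("len",np.hypot(*d),"yaw",np.arctan2(-d[0],d[1]))
s=sense(); w=cam("wrist"); T=R.from_quat(np.array(s["ee_rot"])[[1,2,3,0]]).as_matrix()
C=-w[4].T@w[5]; print("cam in tool",T.T@(C-s["tool_pos"]),"axes cols",(T.T@w[4].T).round(3),w[0])
print(T.round(3))
E
```

```text
ring [0.6132 0.0362]
sq [ 0.5958 -0.0724]
cross [ 0.6774 -0.0273]
hole [ 0.4876 -0.0021]
tfL [0.46   0.0178]
tfR [ 0.4611 -0.0274]
len 0.1099986279038772 yaw -0.1589373463039567
cam in tool [ 0.07526723 -0.00077669 -0.14185332] axes cols [[ 0.    -0.955 -0.296]
 [ 1.     0.    -0.   ]
 [ 0.    -0.296  0.955]] 281.2870031022183
[[-0.919  0.395 -0.   ]
 [ 0.395  0.919  0.   ]
 [ 0.    -0.    -1.   ]]
```

{"name": "servo_tool", "arguments": {
  "commands": [1,-0.79,-0.51,0,0,0,0,1,-0.79,-0.51,0,0,0,0,1,-0.79,-0.51,0,0,0,0,1,-0.79,-0.51,0,0,0,0,1,-0.79,-0.51,0,0,0,0]
}}

```text
t: 1.85
tool_pos: [0.3786, 0.3776, 0.2315]
ee_rot: [0.0, 0.201, 0.98, 0.0]
wrist_force: [1.4, 0.9, 0.2]
opening: 0.0854
finger_force: 0.0
```

{"name": "servo_tool", "arguments": {
  "commands": [1,-0.79,-0.51,0,0,0,0,1,-0.79,-0.51,0,0,0,0,1,0,0,0,0,0,-1,1,0,0,0,0,0,-1,1,0,0,0,0,0,0]
}}

```text
t: 2.35
tool_pos: [0.4307, 0.3005, 0.2314]
ee_rot: [0.0, 0.083, 0.997, 0.0]
wrist_force: [0.3, -0.0, 0.2]
opening: 0.0854
finger_force: 0.0
```

```bash
cat >> h.py <<'E'
def look(tag,Z,n="wrist",k=2):
    s=sense(); c=cam(n); im=read_camera(n); cv2.imwrite(f"pics/{tag}.png",im[...,::-1])
    print("tcp",np.round(s["tool_pos"],4),"q",np.round(s["ee_rot"],3),"t",s["t"])
    for key,z in Z.items():
        for r in pinpoint(key,n)[:k]:
            print(key,round(r["confidence"],2),np.round(r["uv"],1),np.round(onz(c,r["uv"],z),4))
    return im,c,s
E
python3 - <<'E'
from h import *
look("w1",dict(pin_rest=0,pin=.008,pin_collar=.052,probe_rest=0,probe=0.007,garlic=0))
for k in("pin","probe","pin_rest","probe_rest"):print(k,[(np.round(r["extent"],1),round(r["confidence"],2)) for r in look_for(k,"wrist")])
E
```

```text
tcp [0.4307 0.3005 0.2314] q [0.    0.083 0.997 0.   ] t 2.35
pin_rest 0.63 [269.  169.3] [0.4482 0.3128 0.    ]
pin_rest 0.3 [ 30.9 234.1] [ 0.4872 -0.0519  0.    ]
pin 0.8 [264.5 169. ] [0.4448 0.3069 0.008 ]
pin_collar 0.69 [265.8 175. ] [0.4416 0.3079 0.052 ]
probe_rest 0.59 [287.3 275.3] [0.6189 0.3149 0.    ]
probe 0.84 [249.2 234.1] [0.5364 0.27   0.007 ]
probe 0.79 [211.8 263.7] [0.5754 0.2064 0.007 ]
garlic 0.6 [330.1 216. ] [0.5308 0.3889 0.    ]
pin [(array([265.6, 181.9,  22.1,  26.9]), 0.87)]
probe [(array([203.2, 297.6,  38.8,  78.5]), 0.88), (array([403.1, 369.7,  16.6,  23.2]), 0.75), (array([248.9, 262. ,  34.2,  68.3]), 0.75), (array([293. , 307. ,  27.4,  33. ]), 0.67)]
pin_rest [(array([267. , 179. ,  16.4,  22.2]), 0.67)]
probe_rest [(array([293.9, 292.7,  47.3,  59.2]), 0.74)]
```

View pics/w1.png

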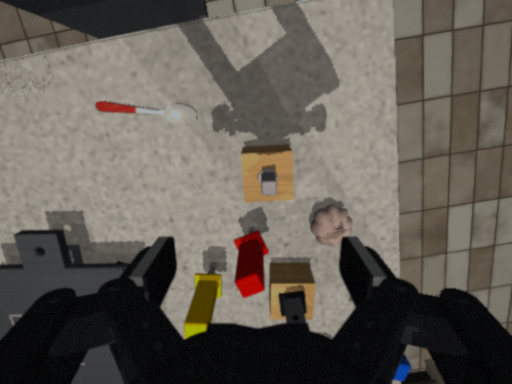

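Wrist view: pin and block at (268,180), the grey probe's block at (292,300), garlic at (330,222), red copy at (250,262), yellow copy at (203,300). The tongue with its hole is at (40,250).

{"name": "servo_tool", "arguments": {
  "commands": [0,-0.29,-0.93,0,0,0,0,-1,-0.29,-0.93,0,0,0,0,-1,-0.29,-0.93,0,0,0,0,-1,-0.29,-0.93,0,0,0,0,-1,-0.29,-0.93,0,0,0,0]
}}

```text
t: 3.4
tool_pos: [0.4634, 0.0581, 0.2316]
ee_rot: [0.0, 0.083, 0.997, 0.0]
wrist_force: [1.1, -0.1, -0.1]
opening: 0.0122
finger_force: 0.0
```

{"name": "servo_tool", "arguments": {
  "commands": [-1,-0.29,-0.93,0,0,0,0,-1,0,0,0,0,0,0,-1,0,0,0,0,0,0]
}}

```text
t: 3.7
tool_pos: [0.4701, 0.0106, 0.2313]
ee_rot: [-0.0, 0.085, 0.996, 0.0]
wrist_force: [0.5, 1.0, 0.3]
opening: -0.0
finger_force: 0.0
```

```bash
python3 - <<'E'
from h import *
look("w2",dict(griddle=0,tongue_front=.056,lock_hole=.056,ring_spot=.056))
look("s2",dict(griddle=0,tongue_front=.056,lock_hole=.056,ring_spot=.056),"scene")
E
```

```text
tcp [0.4701 0.0106 0.2313] q [-0.     0.085  0.996  0.   ] t 3.7
griddle 0.41 [480.6 225.5] [0.6237 0.3171 0.    ]
tongue_front 0.96 [255.  162.9] [0.4636 0.0081 0.056 ]
tongue_front 0.41 [484.7 100.3] [0.4366 0.268  0.056 ]
lock_hole 0.59 [249.9 213.6] [ 0.5245 -0.0088  0.056 ]
ring_spot 0.62 [298.6 270.7] [0.6143 0.0396 0.056 ]
tcp [0.4699 0.013  0.2313] q [-0.     0.082  0.997  0.   ] t 3.95
griddle 0.82 [296.  200.4] [ 0.6375 -0.0285  0.    ]
tongue_front 0.66 [259.1 207.2] [0.4779 0.0045 0.056 ]
ring_spot 0.95 [275.8 187.8] [0.5895 0.0244 0.056 ]
```

View pics/w2.png

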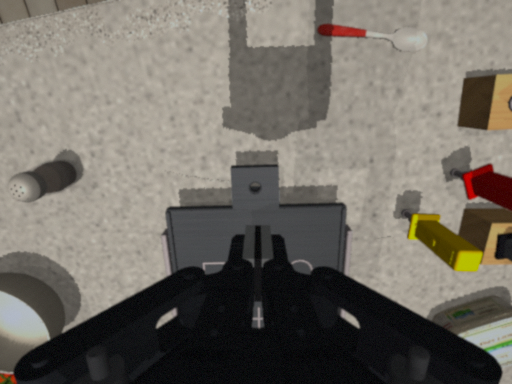

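The tongue's front edge is at row ~167, columns 232 to 278. The hole is at (255,187), the plate front edge runs (168,208) to (346,205), and the ring is partly hidden near (300,267).

```bash
python3 - <<'E'
from h import *
im=cv2.imread("pics/w2.png"); c=cam("wrist")
g=cv2.cvtColor(im,6).astype(float)
def edge(u,r0,r1): # strongest bright->dark row
    d=np.diff(g[r0:r1,u-1:u+2].mean(1)); return r0+np.argmin(d)+.5+.5
pts=[(u,edge(u,158,175)) for u in range(237,275,6)]
print(pts)
print(g[155:175,255], g[198:214,190],g[198:214,330])
for uv in [(233,167),(278,166),(255,166.5),(255,187.5),(168,208),(346,205)]: print(uv,onz(c,uv,.056).round(4))
a,b=onz(c,(168,208),.056),onz(c,(346,205),.056);d=b-a;print(np.hypot(*d[:2]),np.arctan2(-d[0],d[1]))
m=cv2.inRange(g[180:195,245:265],0,45);print(cv2.connectedComponentsWithStats(m)[2:])
E
```

```text
[(237, np.float64(165.0)), (243, np.float64(165.0)), (249, np.float64(165.0)), (255, np.float64(165.0)), (261, np.float64(165.0)), (267, np.float64(165.0)), (273, np.float64(165.0))]
[ 92.  92.  93.  94.  96.  96. 101. 105.  99.  77.  48.  40.  59.  78.
  83.  82.  85.  83.  83.  83.] [102. 103. 103. 103.  96.  92.  88.  81.  53.  33.  35.  50.  64.  74.
  79.  78.] [104.  98.  94.  86.  70.  43.  34.  44.  51.  63.  69.  73.  70.  70.
  69.  71.]
(233, 167) [ 0.4641 -0.0163  0.056 ]
(278, 166) [0.4715 0.0352 0.056 ]
(255, 166.5) [0.4677 0.0089 0.056 ]
(255, 187.5) [0.4927 0.0047 0.056 ]
(168, 208) [ 0.5012 -0.1037  0.056 ]
(346, 205) [0.5325 0.1093 0.056 ]
0.215317097388619 -0.1462271352788247
(array([[  0,   0,  20,  15, 258],
       [  5,   7,  10,   5,  42]], dtype=int32), array([[9.51162791, 6.69767442],
       [9.42857143, 8.85714286]]))
```

{"name": "servo_tool", "arguments": {
  "commands": [-1,0.42,-0.035,0,0,0,0,-1,0.42,-0.035,0,0,0,0,-1,0,0,0.92,0,0,0,-1,0,0,0.92,0,0,0,-1,0,0,0.92,0,0,0]
}}

```text
t: 4.7
tool_pos: [0.4285, 0.0152, 0.0926]
ee_rot: [0.001, 0.083, 0.997, -0.0]
wrist_force: [1.2, -0.2, -0.8]
opening: 0.0001
finger_force: 0.0
```

{"name": "servo_tool", "arguments": {
  "commands": [-1,0,0,0.92,0,0,0,-1,0,0,0,0,0,0,-1,-0.4,0,0,0,0,0,-1,-0.2,0,0,0,0,0,-1,-0.2,0,0,0,0,0]
}}

```text
t: 5.2
tool_pos: [0.4684, 0.0086, 0.049]
ee_rot: [0.0, 0.083, 0.997, 0.0]
wrist_force: [-4.0, 1.9, 3.6]
opening: -0.0004
finger_force: 2.3
```

{"name": "servo_tool", "arguments": {
  "commands": [-1,-0.1,0,0,0,0,0,-1,-0.1,0,0,0,0,0]
}}

```text
t: 5.4
tool_pos: [0.4779, 0.0068, 0.0482]
ee_rot: [0.0, 0.083, 0.997, 0.0]
wrist_force: [-3.2, 1.9, 2.3]
opening: -0.0001
finger_force: 1.9
```

{"name": "servo_tool", "arguments": {
  "commands": [-1,-0.06,0,0,0,0,0,-1,-0.06,0,0,0,0,0]
}}

```text
t: 5.6
tool_pos: [0.4834, 0.0058, 0.0475]
ee_rot: [0.0, 0.083, 0.997, 0.0]
wrist_force: [-2.4, 1.5, 3.0]
opening: -0.0001
finger_force: 1.7
```

{"name": "servo_tool", "arguments": {
  "commands": [-1,-0.05,0,0,0,0,0,-1,-0.05,0,0,0,0,0]
}}

```text
t: 5.8
tool_pos: [0.4882, 0.005, 0.0473]
ee_rot: [-0.0, 0.083, 0.997, 0.0]
wrist_force: [-2.6, 1.5, 2.9]
opening: 0.0
finger_force: 1.7
```

{"name": "servo_tool", "arguments": {
  "commands": [-1,-0.05,0,0,0,0,0,-1,-0.05,0,0,0,0,0]
}}

```text
t: 6.0
tool_pos: [0.4906, 0.0046, 0.0467]
ee_rot: [-0.003, 0.083, 0.997, 0.0]
wrist_force: [-17.8, 3.8, 13.1]
opening: 0.0005
finger_force: 8.8
```

{"name": "servo_tool", "arguments": {
  "commands": [-1,-0.04,0,0,0,0,0,-1,-0.04,0,0,0,0,0]
}}

```text
t: 6.2
tool_pos: [0.4907, 0.0047, 0.046]
ee_rot: [-0.008, 0.083, 0.997, 0.0]
wrist_force: [-28.8, 4.9, 19.2]
opening: 0.0003
finger_force: 15.0
```

{"name": "servo_tool", "arguments": {
  "commands": [-1,0,0,0,0,0,0,-1,0.6,0,0,0,0,0,-1,0,0,-0.92,0,0,0,-1,0,0,-0.92,0,0,0,-1,0,0,-0.92,0,0,0]
}}

```text
t: 6.7
tool_pos: [0.4676, 0.0082, 0.1868]
ee_rot: [0.001, 0.083, 0.997, -0.0]
wrist_force: [1.0, 0.2, -0.8]
opening: -0.0002
finger_force: 0.0
```

{"name": "servo_tool", "arguments": {
  "commands": [-1,0,0,-0.92,0,0,0,-1,-0.36,-0.34,0,0,0,0,-1,-0.36,-0.34,0,0,0,0,-1,0,0,0,0,0,0,-1,0,0,0,0,0,0]
}}

```text
t: 7.2
tool_pos: [0.4977, -0.0314, 0.2311]
ee_rot: [0.0, 0.083, 0.997, 0.0]
wrist_force: [-0.5, 0.7, -0.3]
opening: 0.0
finger_force: 0.0
```

```bash
python3 - <<'E'
from h import *
im,c,s=look("w3",dict(tongue_front=.056,lock_hole=.056,ring_spot=.056))
np.save("w3c.npy",np.array(c,dtype=object),allow_pickle=True)
cv2.imwrite("pics/w3z.png",cv2.resize(im[110:300,150:420,::-1],None,fx=2.9,fy=2.9,interpolation=2))
E
```

```text
tcp [ 0.4977 -0.0314  0.2311] q [0.    0.083 0.997 0.   ] t 7.2
tongue_front 0.67 [286.1 164.6] [0.499 0.001 0.056]
lock_hole 0.73 [282.9 185.7] [ 0.5236 -0.0062  0.056 ]
ring_spot 0.89 [329.6 270.9] [0.6489 0.0377 0.056 ]
```

View pics/w3z.png

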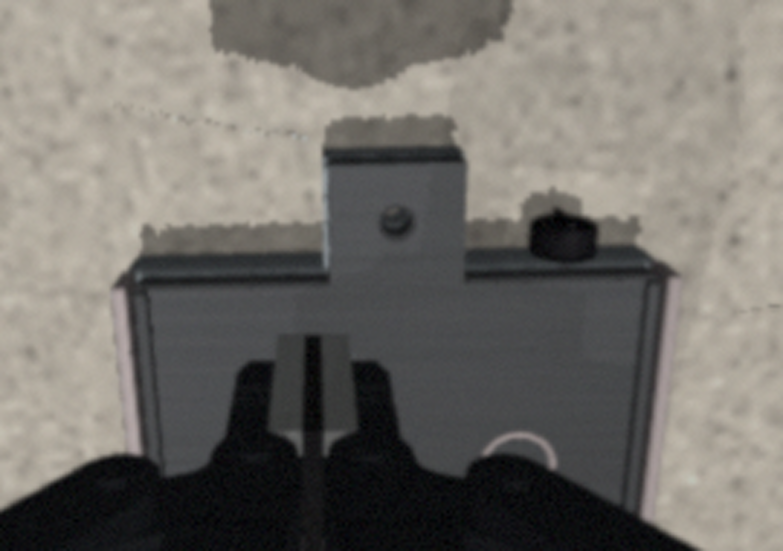

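The plate is home. Crop: tongue front edge at row ~161 (cols 327 to 464), hole at (397,219), ring's visible top arc at (520,432) with sides near 483 and 557.

```bash
python3 - <<'E'
from h import *
c=cam("wrist"); F=lambda u,v:(150+(u+.5)/2.9-.5,110+(v+.5)/2.9-.5)
for k,p in dict(hole=(397,219),tf=(396,161),ringtop=(520,434),ringL=(484,466),ringR=(556,466),pL=(133,279),pR=(655,272),ringc=(520,473)).items(): print(k,onz(c,F(*p),.056).round(4))
E
```

```text
hole [ 0.5229 -0.0009  0.056 ]
tf [0.4989 0.002  0.056 ]
ringtop [0.6306 0.0396 0.056 ]
ringL [0.6442 0.0222 0.056 ]
ringR [0.6497 0.0542 0.056 ]
pL [ 0.5307 -0.1126  0.056 ]
pR [0.5633 0.102  0.056 ]
ringc [0.6506 0.0379 0.056 ]
```

{"name": "servo_tool", "arguments": {
  "commands": [1,0.37,0.83,0,0,0,0,1,0.37,0.83,0,0,0,0,1,0.37,0.83,0,0,0,0,1,0.37,0.83,0,0,0,0,1,0.37,0.83,0,0,0,0]
}}

```text
t: 7.9
tool_pos: [0.4393, 0.1909, 0.2314]
ee_rot: [0.0, 0.083, 0.997, 0.0]
wrist_force: [0.8, 1.1, 0.6]
opening: 0.0721
finger_force: 0.0
```

{"name": "servo_tool", "arguments": {
  "commands": [1,0.37,0.83,0,0,0,0,1,0.37,0.83,0,0,0,0,1,0,0,0,0,0,0,1,0,0,0,0,0,0]
}}

```text
t: 8.3
tool_pos: [0.4167, 0.2778, 0.2311]
ee_rot: [-0.0, 0.081, 0.997, -0.0]
wrist_force: [-0.2, -0.6, 0.6]
opening: 0.0854
finger_force: 0.0
```

```bash
python3 - <<'E'
from h import *
im,c,s=look("w4",dict(pin_collar=.052,pin_rest=0,pin=.008,probe=.007,probe_rest=0),k=4)
a=cv2.resize(im[140:240,235:335],None,fx=4,fy=4,interpolation=2)
b=cv2.resize(im[240:340,230:330],None,fx=4,fy=4,interpolation=2)
cv2.imwrite("pics/w4z.png",np.hstack([a,b])[...,::-1])
E
```

```text
tcp [0.4167 0.2778 0.2311] q [-0.     0.081  0.997 -0.   ] t 8.3
pin_collar 0.75 [285.9 183.8] [0.4419 0.3071 0.052 ]
pin 0.66 [283.5 175.6] [0.4437 0.3078 0.008 ]
probe 0.91 [231.9 269. ] [0.5752 0.212  0.007 ]
probe 0.83 [303.1 289. ] [0.6279 0.3135 0.007 ]
probe 0.74 [267.6 235.5] [0.5287 0.2733 0.007 ]
probe_rest 0.8 [302.3 284. ] [0.6239 0.3138 0.    ]
```

View pics/w4z.png

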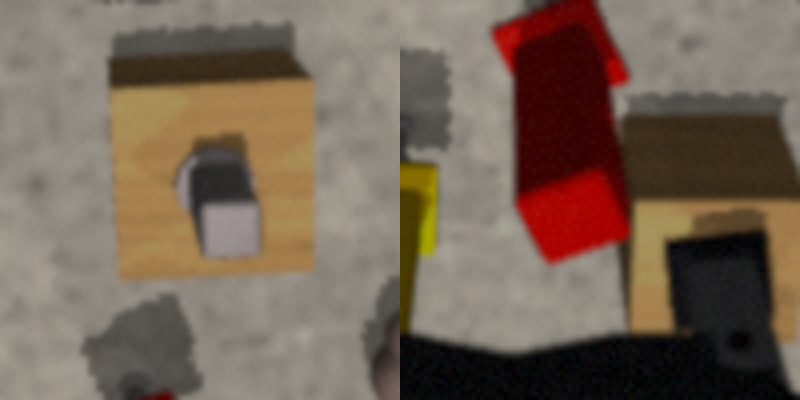

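Left crop: block top corners at (110,88), (313,78), (314,268) and (118,278). The pin's grip top is centred on (232,229), rotated about 3-6°. Right crop: grey probe in its block, guard at (715,240).

```bash
python3 - <<'E'
from h import *
c=cam("wrist"); F=lambda u,v:(235+(u+.5)/4-.5,140+(v+.5)/4-.5)
def quad(ps,z):
    w=np.array([onz(c,F(*p),z)[:2] for p in ps]); 
    def a(d): return (np.degrees(np.arctan2(d[1],d[0]))+45)%90-45
    print(w.mean(0).round(4),"yaw edges",[round(a(w[(i+1)%4]-w[i]),1) for i in range(4)],"len",[round(np.hypot(*(w[(i+1)%4]-w[i])),4) for i in range(4)])
quad([(110,88),(313,78),(314,268),(118,278)],.052)
quad([(203,205),(258,199),(261,254),(207,259)],.096)
F=lambda u,v:(230+(u-400+.5)/4-.5,240+(v+.5)/4-.5)
w=[onz(c,F(*p),.058)[:2] for p in((667,240),(765,232))];print(w,np.degrees(np.arctan2(*(w[1]-w[0]))))
w=[onz(c,F(*p),.052)[:2] for p in((630,200),(800,198))];print(w,np.degrees(np.arctan2(*(w[1]-w[0]))))
E
```

```text
[0.4453 0.3073] yaw edges [np.float64(-6.7), np.float64(-6.0), np.float64(-6.5), np.float64(-7.0)] len [np.float64(0.059), np.float64(0.0591), np.float64(0.06), np.float64(0.0594)]
[0.4454 0.3076] yaw edges [np.float64(-3.0), np.float64(-4.1), np.float64(-4.0), np.float64(-3.9)] len [np.float64(0.0143), np.float64(0.0152), np.float64(0.0142), np.float64(0.015)]
[array([0.60529084, 0.29631224]), array([0.60769277, 0.32917329])] 4.180517294466018
[array([0.59197556, 0.28616319]), array([0.6009713 , 0.34301525])] 8.991404818649963
```

{"name": "servo_tool", "arguments": {
  "commands": [1,-0.47,0.68,0,0,0,0,1,0,0,0,0,0,-0.5,1,0,0,0.85,0,0,0,1,0,0,0.85,0,0,0,1,0,0,0.85,0,0,0]
}}

```text
t: 9.1
tool_pos: [0.4472, 0.3058, 0.1028]
ee_rot: [0.001, 0.054, 0.999, 0.0]
wrist_force: [-0.5, 0.0, -0.7]
opening: 0.0853
finger_force: 0.0
```

{"name": "servo_tool", "arguments": {
  "commands": [1,0,0,0.85,0,0,0,1,0,0,0,0,0,0,-1,0,0,0,0,0,0,-1,0,0,0,0,0,0,-1,0,0,0,0,0,0],
  "squeeze": 30
}}

```text
t: 9.6
tool_pos: [0.4487, 0.3074, 0.0644]
ee_rot: [0.002, 0.053, 0.999, 0.001]
wrist_force: [0.2, -0.8, 0.0]
opening: 0.044
finger_force: 0.0
```

{"name": "servo_tool", "arguments": {
  "commands": [-1,0,0,0,0,0,0,-1,0,0,0,0,0,0,-1,0,0,0,0,0,0,-1,0,0,0,0,0,0,-1,0,0,0,0,0,0]
}}

```text
t: 10.1
tool_pos: [0.4477, 0.3082, 0.0631]
ee_rot: [0.002, 0.053, 0.999, 0.002]
wrist_force: [-1.1, 5.8, 5.4]
opening: 0.0153
finger_force: 34.1
```

{"name": "servo_tool", "arguments": {
  "commands": [-1,0,0,-0.3,0,0,0,-1,0,0,-0.7,0,0,0,-1,0,0,-1,0,0,0,-1,-0.27,-0.75,0,0,0,0,-1,-0.27,-0.75,0,0,0,0]
}}

```text
t: 10.6
tool_pos: [0.4665, 0.2291, 0.1638]
ee_rot: [0.002, 0.051, 0.999, 0.0]
wrist_force: [0.2, -0.7, -0.7]
opening: 0.0152
finger_force: 33.1
```

{"name": "servo_tool", "arguments": {
  "commands": [-1,-0.27,-0.75,0,0,0,0,-1,-0.27,-0.75,0,0,0,0,-1,-0.27,-0.75,0,0,0,0,-1,-0.27,-0.75,0,0,0,0,-1,-0.27,-0.75,0,0,0,0]
}}

```text
t: 11.1
tool_pos: [0.5124, 0.0337, 0.1613]
ee_rot: [-0.0, 0.053, 0.999, -0.0]
wrist_force: [0.3, -0.2, 0.0]
opening: 0.0152
finger_force: 33.1
```

{"name": "servo_tool", "arguments": {
  "commands": [-1,-0.27,-0.7,0,0,0,0,-1,0,0,0,0,0,0,-1,0,0,0,0,0,0]
}}

```text
t: 11.4
tool_pos: [0.522, -0.0014, 0.1611]
ee_rot: [-0.001, 0.054, 0.999, 0.0]
wrist_force: [0.2, 0.0, 0.0]
opening: 0.0153
finger_force: 33.2
```

```bash
python3 - <<'E'
from h import *
im,c,s=look("w5",dict(pin_collar=.152,pin=.108,lock_hole=.056))
im2,c2,s=look("s5",dict(pin_collar=.152,pin=.108,lock_hole=.056),"scene")
a=cv2.resize(im[160:300,200:320],None,fx=3.5,fy=3.5,interpolation=2)
b=cv2.resize(im2[110:250,210:320],None,fx=3.5,fy=3.5,interpolation=2)
print(a.shape,b.shape)
cv2.imwrite("pics/w5z.png",np.hstack([a,b])[:,:800,::-1])
E
```

```text
tcp [ 0.522  -0.0014  0.1611] q [-0.001  0.054  0.999  0.   ] t 11.4
pin_collar 0.69 [258.1 225.3] [ 0.5169 -0.0013  0.152 ]
pin 0.75 [254.8 193.7] [ 0.5119 -0.0031  0.108 ]
pin 0.62 [259.7 203.7] [ 5.20e-01 -4.00e-04  1.08e-01]
lock_hole 0.9 [251.6 190.7] [ 0.5259 -0.0081  0.056 ]
tcp [5.220e-01 4.000e-04 1.612e-01] q [-0.     0.052  0.999  0.   ] t 11.6
pin_collar 0.41 [270.4 178.9] [ 0.5115 -0.0091  0.152 ]
pin 0.62 [269.4 190. ] [ 0.5129 -0.0062  0.108 ]
lock_hole 0.64 [268.4 201.3] [5.189e-01 2.000e-04 5.600e-02]
(490, 420, 3) (490, 385, 3)
```

View pics/w5z.png

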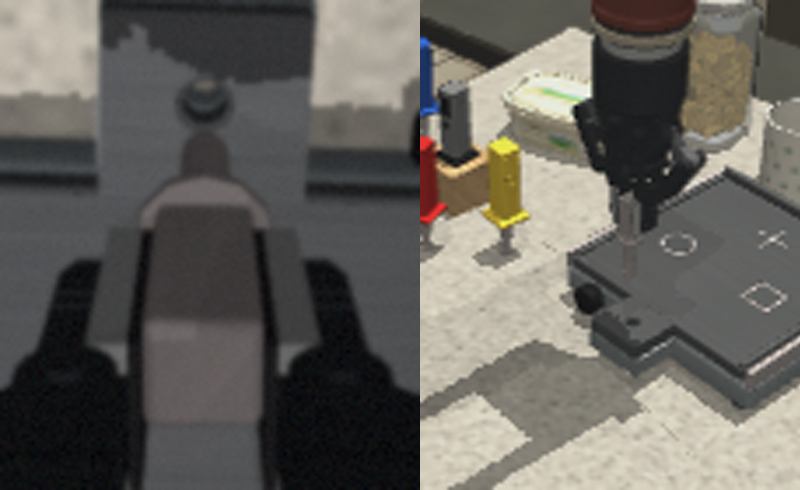

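Left crop: hole centre at (205,100), pin tip's leading edge at (205,132), collar from column 138 to 270 with its leading edge at row 178. The pin hangs straight and lines up with the hole sideways.

```bash
cat > fit.py <<'E'
from h import *
from scipy.optimize import least_squares
E
python3 - <<'E'
from h import *
from scipy.optimize import least_squares
c=cam("wrist"); F=lambda u,v:np.array((200+(u+.5)/3.5-.5,160+(v+.5)/3.5-.5))
s=sense(); z0=.008+s["tool_pos"][2]-.0631
hole=onz(c,F(205,100),.056); print("hole",hole, "z0",z0)
th=np.linspace(0,2*np.pi,73)
def circ(xy,z,r): return np.array([proj(c,(xy[0]+r*np.cos(t),xy[1]+r*np.sin(t),z)) for t in th])
def res(p):
    q=np.vstack([circ(p,z0+.044,.012),circ(p,z0+.048,.012)])
    t=np.vstack([circ(p,z0,.003),circ(p,z0+.004,.005)])
    a=F(138,178);b=F(270,132)
    return [q[:,0].min()-a[0],q[:,0].max()-b[0],q[:,1].min()-a[1],t[:,1].min()-b[1],(t[:,0].max()+t[:,0].min())/2-F(205,0)[0]]
r=least_squares(res,[.52,0]); print("pin",r.x,"resid px",r.fun.round(2)); print("move",hole[:2]-r.x)
for e in (0,1):print(res(r.x)[e])
M=R.from_quat(np.array(s["ee_rot"])[[1,2,3,0]]).as_matrix();d=hole[:2]-r.x
print("tool x,y",M.T@[d[0],d[1],0], s["tool_pos"])
E
```

```text
hole [ 5.24660839e-01 -3.09218821e-04  5.60000000e-02] z0 0.10624162928110494
pin [ 5.20196151e-01 -1.82330644e-04] resid px [-1.59  1.82 -0.64  0.89 -0.28]
move [ 0.00446469 -0.00012689]
-1.5935124999758443
1.8179929674663526
tool x,y [-4.45360519e-03  3.39028951e-04  1.48356979e-09] [5.22268661e-01 6.80803898e-05 1.61341629e-01]
```

{"name": "servo_tool", "arguments": {
  "commands": [-1,-0.08,0,0.44,0,0,0,-1,0,0,0.44,0,0,0,-1,0,0,0,0,0,0]
}}

```text
t: 12.1
tool_pos: [0.5238, -0.0004, 0.1142]
ee_rot: [-0.003, 0.053, 0.999, 0.0]
wrist_force: [0.3, 0.6, -0.5]
opening: 0.0154
finger_force: 33.1
```

```bash
python3 - <<'E'
from h import *
im,c,s=look("w6",{})
np.save("c6.npy",np.hstack([c[0],c[1],c[2],c[3],c[4].ravel(),c[5]]))
print(proj(c,(.5247,0,.056)))
cv2.imwrite("pics/w6z.png",cv2.resize(im[150:290,190:330,::-1],None,fx=4,fy=4,interpolation=2))
E
```

```text
tcp [ 5.238e-01 -4.000e-04  1.142e-01] q [-0.003  0.053  0.999  0.   ] t 12.1
[259.17047797 205.30402651]
```

View pics/w6z.png

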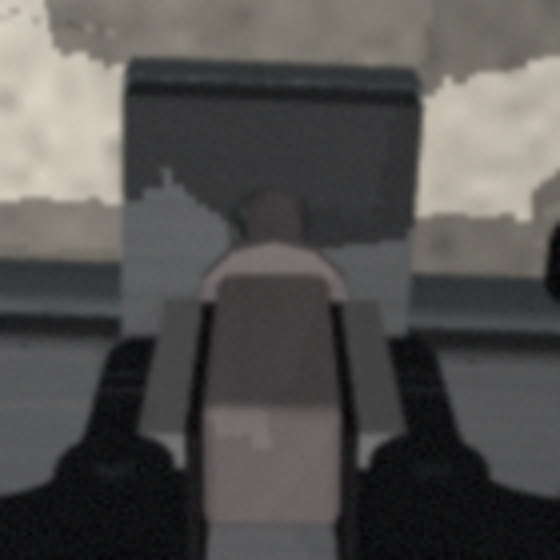

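The pin tip covers the hole: shank columns 246 to 305, leading edge at row ~191, rim of the hole just visible at left (236,212). Tongue front top edge is at row ~95, sides at 122 and 414.

```bash
python3 - <<'E'
from h import *
from scipy.optimize import least_squares
s=sense();c=cam("wrist"); F=lambda u,v:np.array((190+(u+.5)/4-.5,150+(v+.5)/4-.5))
print(s["tool_pos"]); z0=.008+s["tool_pos"][2]-.0631
g=np.array([.988,-.152]); l=np.array([.152,.988])
a=onz(c,F(122,210),.056)[:2]; b=onz(c,F(414,210),.056)[:2]; print("w",np.hypot(*(b-a)))
fr=onz(c,F(271,94),.056)[:2]; hole=fr+g*.0245; hole+=l*(((a+b)/2-hole)@l)
print("front",fr,"hole",hole,"px",(proj(c,(*hole,.056))-F(0,0))*4)
def circ(xy,z,r): return np.array([proj(c,(xy[0]+r*np.cos(t),xy[1]+r*np.sin(t),z)) for t in np.linspace(0,6.283,73)])
def res(p):
    t=np.vstack([circ(p,z0,.003),circ(p,z0+.004,.005)])
    return [t[:,1].min()-F(0,191)[1],(t[:,0].max()+t[:,0].min())/2-F(275,0)[0]]
p=least_squares(res,[.52,0]).x; d=hole-p
M=R.from_quat(np.array(s["ee_rot"])[[1,2,3,0]]).as_matrix();print("pin",p,"move",d,M.T@[*d,0])
E
```

```text
[ 0.52489872 -0.0006267   0.11591595]
w 0.055786684068640756
front [0.50113369 0.00101988] hole [ 0.52541721 -0.00220024] px [267.58678478 218.16161352]
pin [ 5.22020911e-01 -4.46299532e-04] move [ 0.0033963  -0.00175394] [-3.56172991e-03 -1.38744800e-03 -1.37336894e-05]
```

{"name": "servo_tool", "arguments": {
  "commands": [-1,-0.05,-0.024,0,0,0,0,-1,0,0,0,0,0,0,-1,0,0,0,0,0,0,-1,0,0,0.06,0,0,0,-1,0,0,0.06,0,0,0]
}}

```text
t: 12.65
tool_pos: [0.529, -0.0027, 0.1116]
ee_rot: [0.0, 0.053, 0.999, -0.0]
wrist_force: [0.9, -0.2, -0.5]
opening: 0.0154
finger_force: 33.1
```

{"name": "servo_tool", "arguments": {
  "commands": [-1,0,0,0.06,0,0,0,-1,0,0,0.06,0,0,0,-1,0,0,0,0,0,0]
}}

```text
t: 12.95
tool_pos: [0.5282, -0.0026, 0.1045]
ee_rot: [-0.001, 0.053, 0.999, 0.0]
wrist_force: [-0.0, 0.2, -0.4]
opening: 0.0156
finger_force: 33.1
```

{"name": "servo_tool", "arguments": {
  "commands": [-1,0,0,0.06,0,0,0,-1,0,0,0.06,0,0,0,-1,0,0,0.06,0,0,0]
}}

```text
t: 13.25
tool_pos: [0.5287, -0.0026, 0.096]
ee_rot: [-0.0, 0.053, 0.999, 0.0]
wrist_force: [-0.2, 0.4, 0.2]
opening: 0.0154
finger_force: 33.1
```

{"name": "servo_tool", "arguments": {
  "commands": [-1,0,0,0.08,0,0,0,-1,0,0,0.08,0,0,0,-1,0,0,0.08,0,0,0]
}}

```text
t: 13.55
tool_pos: [0.5287, -0.0026, 0.0839]
ee_rot: [-0.0, 0.053, 0.999, 0.0]
wrist_force: [0.6, -0.7, -0.0]
opening: 0.0153
finger_force: 33.1
```

{"name": "servo_tool", "arguments": {
  "commands": [-1,0,0,0.08,0,0,0,-1,0,0,0.08,0,0,0,-1,0,0,0.08,0,0,0,-1,0,0,0.06,0,0,0]
}}

```text
t: 13.95
tool_pos: [0.5286, -0.0026, 0.0688]
ee_rot: [-0.0, 0.053, 0.999, 0.0]
wrist_force: [-0.0, 0.3, -0.5]
opening: 0.0154
finger_force: 33.1
```

{"name": "servo_tool", "arguments": {
  "commands": [-1,0,0,0.04,0,0,0,-1,0,0,0.04,0,0,0]
}}

```text
t: 14.15
tool_pos: [0.5289, -0.0025, 0.0669]
ee_rot: [-0.0, 0.053, 0.999, 0.0]
wrist_force: [-10.9, 2.1, 27.1]
opening: 0.0151
finger_force: 36.7
```

{"name": "servo_tool", "arguments": {
  "commands": [-1,0,0,-0.03,0,0,0,1,0,0,0,0,0,0,1,0,0,0,0,0,0,1,0,0,0,0,0,0,1,0,0,0,0,0,0]
}}

```text
t: 14.65
tool_pos: [0.5286, -0.0026, 0.0666]
ee_rot: [-0.0, 0.053, 0.999, 0.0]
wrist_force: [-0.8, -1.1, -0.1]
opening: 0.0727
finger_force: 0.0
```

{"name": "servo_tool", "arguments": {
  "commands": [1,0,0,0,0,0,0,1,0,0,-0.4,0,0,0,1,0,0,-0.9,0,0,0,1,0,0,-1,0,0,0,1,0,0,-1,0,0,0]
}}

```text
t: 15.15
tool_pos: [0.5281, -0.0026, 0.2331]
ee_rot: [-0.001, 0.053, 0.999, 0.0]
wrist_force: [1.1, -0.8, 0.4]
opening: 0.0854
finger_force: 0.0
```

```bash
python3 - <<'E'
from h import *
im,c,s=look("w7",dict(pin_collar=.056,tongue_front=.056))
print(s["wrist_force"],s["opening"]);print([np.round(r["extent"],1) for r in look_for("pin","wrist")])
look("s7",dict(pin_collar=.056,ring_spot=.056),"scene")
E
```

```text
tcp [ 0.5281 -0.0026  0.2331] q [-0.001  0.053  0.999  0.   ] t 15.15
pin_collar 0.96 [256.5 166.1] [ 0.5259 -0.0043  0.056 ]
tongue_front 0.87 [259.9 140.7] [0.4971 0.0027 0.056 ]
[ 1.10257087 -0.76985072  0.40528333] 0.08540011495748728
[array([256.7, 172.3,  21.4,  26.8]), array([504.4, 218.4,  12.9,  27.4]), array([428.6,   2.8,  31.4,   5.2])]
tcp [ 0.5297 -0.0028  0.2336] q [ 0.002  0.053  0.999 -0.   ] t 15.35
pin_collar 0.43 [271.7 201.1] [ 0.5264 -0.0071  0.056 ]
ring_spot 0.75 [282.9 180.3] [0.6383 0.0311 0.056 ]
```

```bash
python3 - <<'E'
from h import *
im=cv2.imread("pics/w7.png"); c=cam("wrist"); g=cv2.cvtColor(im,6)
for z,xy in [(.056,(.649,.036))]:
    u=proj(c,(*xy,.056)); print("pred px",u)
    x0,y0=int(u[0])-35,int(u[1])-35; p=g[y0:y0+70,x0:x0+70]
    print(np.percentile(p,[5,50,90,97,99]))
    t=cv2.threshold(p,0,255,cv2.THRESH_OTSU)[0]; m=(p>np.median(p)+20).astype(np.uint8)
    n,l,st,ce=cv2.connectedComponentsWithStats(m)
    for i in range(1,n):
        if st[i,4]>25:
            vv,uu=np.nonzero(l==i); w=np.array([onz(c,(a+x0,b+y0),.057)[:2] for a,b in zip(uu,vv)])
            A=np.c_[2*w,np.ones(len(w))]; s=np.linalg.lstsq(A,(w**2).sum(1),rcond=None)[0]
            print(st[i],"centre",s[:2].round(4),"r",np.sqrt(s[2]+s[:2]@s[:2]).round(4))
s=sense();print(s["tool_pos"])
# pin top
for k in("pin",):
    r=masks_of(k,"wrist")[0]
cv2.imwrite("pics/w7z.png",cv2.resize(im[120:320,130:400],None,fx=2.9,fy=2.9,interpolation=2))
E
```

```text
pred px [298.1210604  258.14429659]
[ 70.  74.  80. 112. 132.]
[ 21  20  28  24 223] centre [0.6434 0.0353] r 0.0155
[ 0.52754615 -0.00243707  0.22969384]
```

View pics/w7z.png

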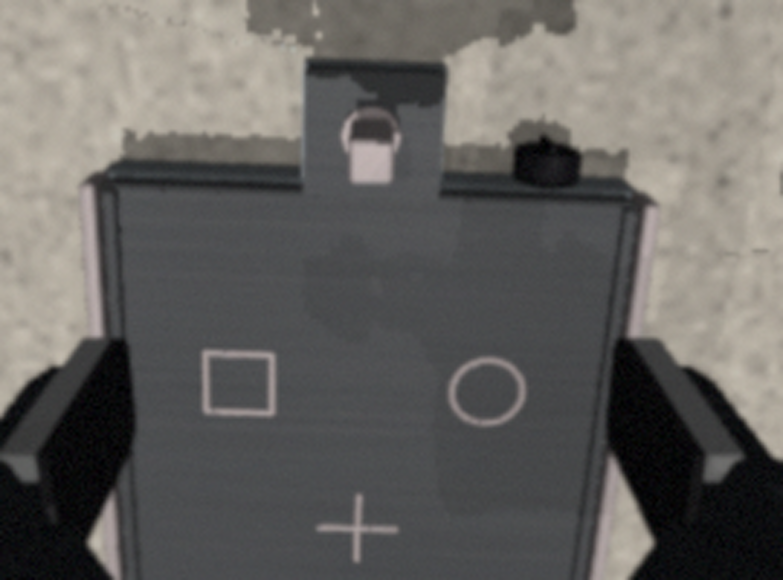

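The pin is home with its collar flat on the tongue, crop (371,137). The ring is clear at (487,391), the square at (239,383) and the cross at (357,528).

```bash
python3 - <<'E'
from h import *
c=cam("wrist"); F=lambda u,v:(130+(u+.5)/2.9-.5,120+(v+.5)/2.9-.5)
g=np.array([.988,-.152]); l=np.array([.152,.988])
P={k:onz(c,F(*p),z)[:2] for k,p,z in [("ring",(487,391),.057),("sq",(239,383),.057),("cross",(357,528),.057),("collar",(371,137),.060),("pintop",(371,164),.100),("tf",(375,71),.056)]}
for k in P: d=P[k]-P["collar"]; print(k,P[k].round(4),"rel",(d@g).round(4),(d@l).round(4))
d=P["ring"]-P["sq"];print(np.hypot(*d),np.arctan2(-d[0],d[1]))
E
```

```text
ring [0.6429 0.0356] rel 0.1115 0.0559
sq [ 0.6276 -0.0714] rel 0.1127 -0.0521
cross [ 0.7082 -0.0287] rel 0.1858 0.0023
collar [ 0.5241 -0.0027] rel 0.0 0.0
pintop [ 0.5244 -0.0028] rel 0.0003 -0.0
tf [0.4992 0.0015] rel -0.0253 0.0004
0.10806045576493178 -0.14193376612177666
```

{"name": "servo_tool", "arguments": {
  "commands": [1,-0.11,0.88,-0.06,0,0,0,1,-0.11,0.88,-0.06,0,0,0,1,-0.11,0.88,-0.06,0,0,0,1,-0.11,0.88,-0.06,0,0,0,1,-0.11,0.88,-0.06,0,0,0]
}}

```text
t: 16.05
tool_pos: [0.5787, 0.2148, 0.2448]
ee_rot: [-0.001, 0.053, 0.999, -0.0]
wrist_force: [0.1, -0.9, 0.4]
opening: 0.0858
finger_force: 0.0
```

{"name": "servo_tool", "arguments": {
  "commands": [1,-0.11,0.88,-0.06,0,0,0,1,-0.11,0.88,-0.06,0,0,0,1,0,0,0,0,0,0,1,0,0,0,0,0,0,1,0,0,0,0,0,0]
}}

```text
t: 16.55
tool_pos: [0.599, 0.2986, 0.2512]
ee_rot: [-0.001, 0.053, 0.999, -0.001]
wrist_force: [0.3, 0.7, -0.3]
opening: 0.0852
finger_force: 0.0
```

```bash
python3 - <<'E'
from h import *
im,c,s=look("w8",dict(probe=.007,probe_rest=0),k=4)
hsv=cv2.cvtColor(im,cv2.COLOR_RGB2HSV)
for r in masks_of("probe","wrist"):
    m=r["pixels"]; print(round(r["confidence"],2),np.round(r["extent"],1),np.median(im[m],axis=0))
# wooden block top
for r in masks_of("probe_rest","wrist")[:1]:
    m=r["pixels"]; print("rest",np.round(r["extent"],1))
m=((hsv[...,0]>8)&(hsv[...,0]<25)&(hsv[...,1]>90)&(hsv[...,2]>120)).astype(np.uint8)
n,l,st,ce=cv2.connectedComponentsWithStats(m)
for i in range(1,n):
    if st[i,4]>150:
        h=cv2.convexHull(np.argwhere(l==i)[:,::-1].astype(np.int32)); q=cv2.minAreaRect(h); b=cv2.boxPoints(q)
        w=np.array([onz(c,p,.052)[:2] for p in b]); print("wood",st[i],w.mean(0).round(4),[np.hypot(*(w[k]-w[k-1])).round(4) for k in range(4)],b.round().tolist())
E
```

```text
tcp [0.599  0.2986 0.2512] q [-0.001  0.053  0.999 -0.001] t 16.55
probe 0.89 [193.5 150.7] [0.5808 0.2102 0.007 ]
probe 0.68 [232.8 115. ] [0.539  0.2706 0.007 ]
probe 0.63 [274.7 174.1] [0.6259 0.319  0.007 ]
probe 0.58 [345.7 200.2] [0.676  0.4187 0.007 ]
probe_rest 0.8 [272.3 176.1] [0.6304 0.3156 0.    ]
0.82 [274.5 195.4  33.   50.5] [43. 39. 38.]
0.77 [369.6 226.9  57.6  60. ] [10. 40. 78.]
0.76 [173.2 165.4  47.8  46. ] [144. 121.   0.]
0.55 [227.2 113.3  41.8  37.1] [110.   9.   7.]
rest [274.9 179.9  52.1  59.2]
wood [ 226    0   56   55 2797] [0.4477 0.3092] [np.float64(0.0612), np.float64(0.0531), np.float64(0.0585), np.float64(0.0531)] [[226.0, 54.0], [226.0, 0.0], [281.0, 0.0], [281.0, 54.0]]
wood [ 250  159   50   48 1019] [0.6256 0.3158] [np.float64(0.0618), np.float64(0.06), np.float64(0.0588), np.float64(0.0603)] [[249.0, 204.0], [252.0, 158.0], [299.0, 161.0], [297.0, 207.0]]
```

```bash
python3 - <<'E'
from h import *
from scipy.optimize import minimize
c=cam("wrist"); im=cv2.imread("pics/w8.png")
read=masks_of("probe","wrist")[0]; m=read["pixels"].copy(); print(read["extent"])
S=8
def box(x,y,a,hx,hy,z0,z1):
    q=[]
    for i in(-1,1):
        for j in(-1,1):
            X=x+np.cos(a)*i*hx-np.sin(a)*j*hy;Y=y+np.sin(a)*i*hx+np.cos(a)*j*hy
            q+=[proj(c,(X,Y,z)) for z in(z0,z1)]
    return cv2.convexHull(np.array(q,np.float32))[:,0]
def sil(p):
    k=np.zeros((90*S,90*S),np.uint8)
    for b in(box(*p,.018,.018,.052,.058),box(*p,.013,.012,.058,.138)): cv2.fillConvexPoly(k,((b-[230,150]+.5)*S).round().astype(int),1)
    return cv2.resize(k.astype(np.float32),(90,90),interpolation=cv2.INTER_AREA)
def cost(M): return lambda p: np.abs(sil(p)-M).sum()/M.sum()
dark=(im.max(2)<75)[150:240,230:320].astype(np.float32)
for nm,M in(("net",m[150:240,230:320].astype(np.float32)),("dark&net",(dark*cv2.dilate(m.astype(np.uint8),np.ones((7,7)))[150:240,230:320]))):
    r=min((minimize(cost(M),[.626,.316,a],method="Nelder-Mead",options=dict(initial_simplex=np.array([[.626,.316,a],[.632,.316,a],[.626,.322,a],[.626,.316,a+.1]]))) for a in(-.2,-.1,0)),key=lambda r:r.fun)
    print(nm,r.x.round(4),round(r.fun,3))
s=sense();print(s["tool_pos"])
E
```

```text
[274.5, 195.4, 33.0, 50.5]
net [ 0.6268  0.3154 -0.009 ] 0.128
dark&net [0.6247 0.3151 0.0224] 0.927
[0.59969725 0.29867393 0.25313496]
```

{"name": "servo_tool", "arguments": {
  "commands": [1,-0.51,0.4,0,0,0,0,1,0,0,0,0,0,0,1,0,0,0.8,0,0,0,1,0,0,0.8,0,0,0,1,0,0,0.8,0,0,0]
}}

```text
t: 17.35
tool_pos: [0.6272, 0.3164, 0.1325]
ee_rot: [0.001, 0.053, 0.999, 0.0]
wrist_force: [0.5, 0.3, -0.1]
opening: 0.0854
finger_force: 0.0
```

{"name": "servo_tool", "arguments": {
  "commands": [1,0,0,0.8,0,0,0,1,0,0,0,0,0,0,-1,0,0,0,0,0,0,-1,0,0,0,0,0,0,-1,0,0,0,0,0,0],
  "squeeze": 35
}}

```text
t: 17.85
tool_pos: [0.6291, 0.3175, 0.0967]
ee_rot: [0.003, 0.053, 0.999, 0.001]
wrist_force: [0.1, -0.1, 0.2]
opening: 0.0439
finger_force: 0.0
```

{"name": "servo_tool", "arguments": {
  "commands": [-1,0,0,0,0,0,0,-1,0,0,0,0,0,0,-1,0,0,0,0,0,0,-1,0,0,0,0,0,0,-1,0,0,0,0,0,0]
}}

```text
t: 18.35
tool_pos: [0.6283, 0.3171, 0.0953]
ee_rot: [0.002, 0.053, 0.999, 0.001]
wrist_force: [-0.1, -0.9, 6.0]
opening: 0.0237
finger_force: 39.0
```

{"name": "servo_tool", "arguments": {
  "commands": [-1,0,0,-0.4,0,0,0,-1,0,0,-1,0,0,0,-1,0,0,-1,0,0,0,-1,-0.146,-0.795,0,0,0,0,-1,-0.146,-0.795,0,0,0,0]
}}

```text
t: 18.85
tool_pos: [0.6343, 0.2368, 0.2163]
ee_rot: [0.003, 0.051, 0.999, 0.001]
wrist_force: [0.1, -1.4, -2.3]
opening: 0.0237
finger_force: 38.0
```

{"name": "servo_tool", "arguments": {
  "commands": [-1,-0.146,-0.795,0,0,0,0,-1,-0.146,-0.795,0,0,0,0,-1,-0.146,-0.795,0,0,0,0,-1,-0.146,-0.795,0,0,0,0,-1,-0.146,-0.795,0,0,0,0]
}}

```text
t: 19.35
tool_pos: [0.6482, 0.0332, 0.213]
ee_rot: [0.0, 0.053, 0.999, 0.0]
wrist_force: [0.3, -0.1, -1.5]
opening: 0.0235
finger_force: 38.0
```

{"name": "servo_tool", "arguments": {
  "commands": [-1,0,0,0.7,0,0,0,-1,0,0,0.4,0,0,0,-1,0,0,0,0,0,0,-1,0,0,0,0,0,0,-1,0,0,0,0,0,0]
}}

```text
t: 19.85
tool_pos: [0.6495, 0.035, 0.1597]
ee_rot: [0.001, 0.053, 0.999, -0.0]
wrist_force: [-0.0, -0.3, -1.2]
opening: 0.0236
finger_force: 37.9
```

```bash
python3 - <<'E'
from h import *
s=sense(); zt=s["tool_pos"][2]-.0953+.007
for n in("wrist","scene","side"):
    im,c,s=look("p_"+n,dict(probe_tip=zt,ring_spot=.056,pin_collar=.056),n)
print(zt,s["wrist_force"],s["finger_force"])
E
```

```text
tcp [0.6495 0.035  0.1597] q [ 0.001  0.053  0.999 -0.   ] t 19.85
probe_tip 0.61 [420.6  90. ] [0.5801 0.1696 0.0714]
probe_tip 0.57 [487.   29.6] [0.5416 0.2171 0.0714]
ring_spot 0.61 [257.1 183.8] [0.6474 0.0341 0.056 ]
pin_collar 0.83 [193.9  37.4] [ 0.5222 -0.0028  0.056 ]
tcp [0.6492 0.035  0.1593] q [ 0.001  0.053  0.999 -0.   ] t 20.05
probe_tip 0.34 [267.6 201.1] [ 0.5032 -0.0084  0.0714]
probe_tip 0.16 [273.5 200.2] [ 0.5184 -0.0196  0.0714]
ring_spot 0.7 [282.  181.6] [0.6304 0.0291 0.056 ]
pin_collar 0.47 [270.5 202. ] [ 0.5205 -0.007   0.056 ]
tcp [0.6486 0.0348 0.1582] q [ 0.     0.053  0.999 -0.   ] t 20.25
probe_tip 0.7 [229.9 200.5] [0.5532 0.1389 0.0714]
probe_tip 0.58 [140.5 252.6] [0.5656 0.5321 0.0714]
ring_spot 0.88 [223.1 195.2] [0.6225 0.075  0.056 ]
pin_collar 0.48 [257.6 196.6] [0.51   0.0368 0.056 ]
pin_collar 0.18 [222.5 195.9] [0.6207 0.0814 0.056 ]
0.07143036608843853 [-0.06822127  0.40550406 -0.57821704] 37.8921103477478
```

```bash
python3 - <<'E'
from h import *
from scipy.optimize import least_squares
c=cam("wrist"); g=cv2.cvtColor(cv2.imread("pics/p_wrist.png"),6)
u=proj(c,(.647,.035,.057)); print(u)
x0,y0=int(u[0])-40,int(u[1])-40; p=g[y0:y0+80,x0:x0+80]
for r in p[::4]: print(" ".join(f"{v:3d}" for v in r[::3]))
for nm,P in dict(tip=(.6470,.035,.0714),guardfront=(.629,.037,.116)).items(): print(nm,proj(c,P)-[x0,y0])
E
```

```text
[258.53992647 185.67226382]
 76  78  77  78  79  79  78  78  79  79  78  78  77  76  79  78  78  78  78  78  70  69  68  67  67  67  69
 76  80  77  78  77  80  77  79  80  78  78  78  78  79  79  78  79  79  77  78  72  68  70  68  67  69  68
 75  77  79  78  78  79  77  77  79  81  80  79  79  79  79  77  79  78  78  77  77  69  69  68  68  67  67
 74  73  76  75  76  77  75  78  77  77  78  79  78  77  77  74  76  76  76  79  71  67  69  68  70  68  69
 78  77  78  78  76  77  75  79  76  76  74  76  77  75  75  74  75  75  75  75  65  66  68  65  66  66  67
 73  75  77  76  74  76  77  75  77  76  78  78  92 105 111  94  82  77  76  75  70  67  68  68  68  68  68
 77  78  77  79  77  98 121  80  78  79 120 138 108  92  90 101 132 140  86  76  65  66  65  67  65  65  63
123 124 112 113 122 123 116 109 106 140  97  78  76  79  76  75  74  83 140 100  69  70  66  67  67  65  66
121 122 122 122 122 121 119 120 137  99  75  74  74  75  73  75  74  74  82 138  69  65  65  66  67  70  93
120 120 120 122 119 120 120 125 157  76  75  76  77  76  75  76  75  75  76 125  85  68  78 102 109 
[... 454 characters left out ...]
7 116  24  22  30  57  59  58  61  56  58  57  57  56  56  59  48  22  26  85 110 109 110 110
122 122 123 122 120  29  25  44  57  61  59  59  60  59  56  56  56  55  56  56  23  21  85 107 107 107 107
116 118 117 116 117  25  27  52  56  58  57  59  62  55  56  58  58  57  56  56  28  24  95 109 107 111 110
118 117 116 119 119  29  28  55  57  57  59  46  28  19  22  34  55  56  57  56  39  21  97 109 110 108 108
117 118 118 120 117  42  35  57  57  59  61  29  10  17  22  23  51  55  56  58  51  25 101 110 111 108 109
117 116 118 117 117  46  50  59  59  60  58  58  53  56  57  55  57  59  57  58  55  26  99 110 110 110 108
tip [40.59783689 45.60125314]
guardfront [41.00006747 40.53275486]
```

```bash
python3 - <<'E'
from h import *
from scipy.optimize import least_squares
c=cam("wrist"); g=cv2.cvtColor(cv2.imread("pics/p_wrist.png"),6).astype(float)
x0,y0=218,145; sub=g[y0:y0+42,x0:x0+80]
v,u=np.nonzero(sub>90); k=(u>=28)&(u<=60)&(v>=17)&(v<=41); k|=False
k&=~((u<28)); v,u=v[k],u[k]; w=np.array([onz(c,(a+x0,b+y0),.057)[:2] for a,b in zip(u,v)])
r=least_squares(lambda p:np.hypot(*(w-p).T)-.0155,[.647,.035],loss="soft_l1",f_scale=.001); print("ring",r.x,np.abs(r.fun).mean(),len(u))
# guard front edge row & sides
for cu in(25,40,55): print(cu,g[y0+36:y0+48,x0+cu].astype(int))
row=g[y0+48,x0:x0+80].astype(int); print(np.nonzero(row<70)[0][[0,-1]])
a=17;zs=sense()["tool_pos"][2]; zg=zs-.0953+.052
print("zg",zg,zs)
for e in(42,43,44): print(e,onz(c,(x0+40.5,y0+e),zg),"bottom edge centre; +18mm to probe axis")
E
```

```text
ring [0.64492178 0.03561266] 0.0009842263676974733 196
25 [126 124 125 125 133 138  96  44  25  24  25  29]
40 [77 74 72 71 69 64 43 24 21 22 26 28]
55 [79 74 71 69 68 63 43 23 21 23 28 22]
[14 65]
zg 0.11446027054237651 0.1577602705423765
42 [0.63048275 0.03650637 0.11446027] bottom edge centre; +18mm to probe axis
43 [0.63120138 0.03643098 0.11446027] bottom edge centre; +18mm to probe axis
44 [0.63192159 0.03635541 0.11446027] bottom edge centre; +18mm to probe axis
```

{"name": "servo_tool", "arguments": {
  "commands": [-1,0.05,0.01,0,0,0,0,-1,0,0,0.08,0,0,0,-1,0,0,0.08,0,0,0,-1,0,0,0,0,0,0,-1,0,0,0,0,0,0]
}}

```text
t: 20.95
tool_pos: [0.6458, 0.0355, 0.1494]
ee_rot: [-0.0, 0.053, 0.999, -0.0]
wrist_force: [-0.2, -0.3, -0.6]
opening: 0.0234
finger_force: 37.9
```

{"name": "servo_tool", "arguments": {
  "commands": [-1,0,0,0.04,0,0,0,-1,0,0,0.04,0,0,0,-1,0,0,0,0,0,0]
}}

```text
t: 21.25
tool_pos: [0.6458, 0.0354, 0.1454]
ee_rot: [-0.0, 0.053, 0.999, -0.0]
wrist_force: [-0.4, 1.1, -0.9]
opening: 0.0234
finger_force: 37.9
```

{"name": "servo_tool", "arguments": {
  "commands": [-1,0,0,0.04,0,0,0,-1,0,0,0,0,0,0,-1,0,0,0,0,0,0]
}}

```text
t: 21.55
tool_pos: [0.6462, 0.0354, 0.144]
ee_rot: [0.0, 0.053, 0.999, 0.0]
wrist_force: [-0.4, 0.2, -0.3]
opening: 0.0237
finger_force: 38.1
```

{"name": "servo_tool", "arguments": {
  "commands": [-1,0,0,0.04,0,0,0,-1,0,0,0,0,0,0,-1,0,0,0,0,0,0]
}}

```text
t: 21.85
tool_pos: [0.6462, 0.0355, 0.142]
ee_rot: [0.0, 0.053, 0.999, -0.0]
wrist_force: [1.3, 1.1, 1.7]
opening: 0.0235
finger_force: 38.2
```

{"name": "servo_tool", "arguments": {
  "commands": [-1,0,0,0.04,0,0,0,-1,0,0,0,0,0,0,-1,0,0,0,0,0,0]
}}

```text
t: 22.15
tool_pos: [0.6462, 0.0355, 0.14]
ee_rot: [0.0, 0.053, 0.999, -0.0]
wrist_force: [0.0, -0.9, 1.9]
opening: 0.0234
finger_force: 38.3
```

{"name": "servo_tool", "arguments": {
  "commands": [-1,0,0,0.03,0,0,0,-1,0,0,0,0,0,0,-1,0,0,0,0,0,0,-1,0,0,0,0,0,0,-1,0,0,0,0,0,0]
}}

```text
t: 22.65
tool_pos: [0.6462, 0.0355, 0.1384]
ee_rot: [0.0, 0.053, 0.999, -0.0]
wrist_force: [1.4, 0.3, 2.1]
opening: 0.0235
finger_force: 38.3
```

```bash
python3 - <<'E'
from h import *
from scipy.optimize import least_squares
fz=[]
c=cam("wrist")
for i in range(12): im=read_camera("wrist"); s=sense(); fz.append([*s["wrist_force"],s["tool_pos"][2],s["finger_force"]])
print(np.mean(fz,0).round(3),s["tool_pos"])
c=cam("wrist"); g=cv2.cvtColor(im,cv2.COLOR_RGB2GRAY).astype(float)
u=proj(c,(.646,.035,.057)).astype(int); x0,y0=u[0]-40,u[1]-40
for r in g[y0:y0+60:3,x0:x0+80:3].astype(int): print(" ".join(f"{v:3d}" for v in r))
P=[s["tool_pos"][0],s["tool_pos"][1]]
zg=s["tool_pos"][2]-.0953+.052
print(x0,y0,"zg",zg)
for e in range(30,60,4): print(e,onz(c,(x0+40,y0+e),zg)[:2]+[.0179,-.002],onz(c,(x0+40,y0+e),.057)[:2])
E
```

```text
[ 1.47  -0.131  2.066  0.138 38.355] [0.64610267 0.03546514 0.13833762]
 77  79  78  80  79  78  78  79  80  77  80  79  77  77  78  79  79  78  79  75  70  69  69  68  68  67  67
 78  79  78  76  80  79  80  81  78  79  79  78  78  77  80  79  80  78  78  76  72  70  69  70  68  70  71
 79  77  80  79  78  78  80  80  77  80  79  78  78  79  79  77  80  78  78  74  69  70  70  69  70  69  69
 77  80  78  77  78  78  78  79  79  81  79  77  79  77  80  80  80  80  80  77  68  71  70  69  66  69  70
 78  78  79  79  78  78  79  80  77  79  78  78  79  78  79  79  78  80  78  77  69  69  70  70  71  69  69
 74  76  77  77  75  77  75  77  74  76  76  77  77  77  76  78  77  77  76  77  69  70  69  68  69  68  68
 79  76  77  77  77  75  78  77  77  76  77  78  75  77  74  78  74  76  74  74  67  67  65  67  67  67  68
 77  76  76  76  78  77  76  77  76  77  77  78  79  83  84  80  79  78  77  71  66  69  70  69  70  71  68
 76  74  77  79  83  88  76  76  79  76  78 104 138 146 142 147 144 110  81  68  66  65  67  69  69  69  67
 79  78  80  80  94 124  82  79  78  86 135 132  99  78 
[... 870 characters left out ...]
7  56  56  57  57  26  25  48 109 111 107 108
122 120 121 121 120  65  24  35  56  59  60  58  58  60  57  55  56  53  56  59  38  24  47 107 107 106 106
121 123 120 122 121  65  24  38  56  59  61  58  59  58  57  57  55  58  55  58  47  25  59 112 110 110 110
217 153 zg 0.09503762312292885
30 [0.64316585 0.03453252] [0.63643    0.03527558]
34 [0.64602486 0.03422797] [0.63987628 0.03490848]
38 [0.64890919 0.03392072] [0.64335306 0.03453812]
42 [0.65181924 0.03361073] [0.64686087 0.03416446]
46 [0.65475545 0.03329795] [0.65040019 0.03378743]
50 [0.65771825 0.03298234] [0.65397157 0.03340699]
54 [0.66070807 0.03266385] [0.65757552 0.03302307]
58 [0.66372538 0.03234242] [0.6612126  0.03263562]
```

```bash
python3 -c "
from plant import *
print(sign_off())"
```

```text
the job is handed in; nothing more can be done
None
```

The job is handed in; no verdict came back. The plate is home and the pin is seated and let go. The grey thermometer is held on the ring, within about 1–2 mm of its centre by the wrist camera, at about 3 N with the foot roughly half-way in.

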